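# Switch the bead feeder over to the empty cassette

### The job

The bead feeder's left cassette is full and the last five beads have backed up on the rocker gate. With the fingertips push the empty right-hand cassette fully home, then press down the raised red thumb pad to rock the gate right over onto its other stop, so that all five run down into that cassette and none is spilled. Do not touch the beads, and leave the full cassette and the things lying round the feeder where they are.

Things in the scene. Friction and masses are not known exactly. Their poses are not given: they have to be found in the camera images.
- feeder: Bench feeder on a grey T-shaped base: empty steel feed channel sloping down from +x, steel rocker gate across the middle, a white cassette on a dark steel deck each side. Origin on the bench below the gate's shaft; z up, +y to the full (robot's left) cassette, -y to the empty one, -x to the front with the red pads. Under 125 mm high near the gate; its feed climbs to 170 mm at 200 mm behind it.
- gate (a joint): Rocker gate: steel trough 127 mm long plus hand rocker on one shaft along feeder x, 88 mm above the bench. In rad: 0 = on its left stop, tipped 7 degrees to the full left cassette (start); 0.12 = level; 0.24 = on its right stop, tipped to the right cassette. A friction washer holds it where it is left; about 1.5 N on a pad moves it; the stops are rigid.
- pad_right (a point): Centre of the top face of the right red thumb pad (36 x 36 x 8 mm) that rocks with the gate: 95 mm right of the shaft, 62 mm in front of the trough's centre line, 20 mm clear of deck and trough. Top about 113 mm above the bench at the start, 90 mm when the gate rests on its right stop.
- pad_left (a point): Centre of the top face of the left red thumb pad, the same, 95 mm to the left of the shaft; low (90 mm) at the start.
- cassette_right (a joint): How far the empty white right cassette is drawn out along feeder -y, in m: 0 = fully home on its rigid stop, 5 mm from the gate's end (0.03 to 0.06 at the start, 0.07 at most). It slides level in guides with about 2.5 N of friction and stays where it is left.
- flange_right (a point): Centre of the outer face (facing feeder -y) of the right cassette's end flange, an upright plate 44 mm wide along feeder x, from 70 to 108 mm above the bench; moves with the cassette. The deck under it is 62 mm above the bench, its guide strips 68 mm; it reaches 250 mm from the shaft.
- lane_right (a point): Middle of the right cassette's lane at bead-centre height: an open channel 98 mm long and 23 mm wide sloping 6 degrees down and outwards to the flange; holds exactly five beads in a row. Moves with the cassette.
- cassette_left (a joint): The same for the full cassette on the left, drawn out along feeder +y, in m: 0 = fully home (the start).
- lane_left (a point): Middle of the left cassette's lane, as for the right one.
- bead0: Blue stone bead, a 20 mm ball of 11 g, drilled; origin at its centre. One of the five that fill the left cassette.
- bead1: Blue stone bead, a 20 mm ball of 11 g, drilled; origin at its centre. One of the five that fill the left cassette.
- bead2: Blue stone bead, a 20 mm ball of 11 g, drilled; origin at its centre. One of the five that fill the left cassette.
- bead3: Blue stone bead, a 20 mm ball of 11 g, drilled; origin at its centre. One of the five that fill the left cassette.
- bead4: Blue stone bead, a 20 mm ball of 11 g, drilled; origin at its centre. One of the five that fill the left cassette.
- bead5: Blue stone bead, a 20 mm ball of 11 g, drilled; origin at its centre. One of the five waiting in a row on the gate's trough. They roll off by themselves once the gate is tipped to the right.
- bead6: Blue stone bead, a 20 mm ball of 11 g, drilled; origin at its centre. One of the five waiting in a row on the gate's trough. They roll off by themselves once the gate is tipped to the right.
- bead7: Blue stone bead, a 20 mm ball of 11 g, drilled; origin at its centre. One of the five waiting in a row on the gate's trough. They roll off by themselves once the gate is tipped to the right.
- bead8: Blue stone bead, a 20 mm ball of 11 g, drilled; origin at its centre. One of the five waiting in a row on the gate's trough. They roll off by themselves once the gate is tipped to the right.
- bead9: Blue stone bead, a 20 mm ball of 11 g, drilled; origin at its centre. One of the five waiting in a row on the gate's trough. They roll off by themselves once the gate is tipped to the right.
- pliers: Bystander: small side cutters lying flat with blue handles, about 125 x 64 x 12 mm; origin on the bench near the rivet.
- loupe: Bystander: black eye loupe, diameter 34 mm, 28 mm tall; origin at the centre of its underside.
- block: Bystander: square steel bench block, 55 x 55 x 20 mm; origin at the centre of its underside.
- pot: Bystander: small amber glass pot with a metal cap, diameter 42 mm, 45 mm tall; origin at the centre of its underside.

How it is judged:
By the outcome, as a careful person would: the job done as asked, in the order asked, and still so for the second after the job is handed in, with the robot touching nothing.
It also fails if it takes over 35 s, if anything falls off the work surface, if the arm or the gripper's body presses on something with over 40 N, if the wrist force passes 120 N, or if a joint passes its speed limit or range.

### The arm

A 6-joint arm with a two-finger parallel gripper is mounted at the origin on the work surface. World frame = base frame: x ahead of the robot, y to its left, z up, the work surface at z = 0. Lengths are in m, angles in rad, forces in N, time in s.
With the tool pointing down it reaches from about 0.3 to 0.775 m from the base axis. Payload 14.6 kg.
Tool frame: the origin (TCP) lies at the very end of the fingers, on their centre line; the grasp point (between the pads) lies 19 mm behind it; z points along the fingers, y is the line along which they close (so a half turn about z gives the same grasp; the last joint's range is limited). The gripper opens to 94 mm and grips with 3 to 60 N. Pads are 16 mm wide; open, the fingers measure 119 mm over their backs; the gripper's body (75 mm by 177 mm) begins 78 mm behind the grasp point.
Start: joints at [1.166, 0.3, 1.521, -0, 1.321, -0.067], TCP at [0.182, 0.519, 0.205] pointing down, gripper open.
Joint ranges: [-3.03, 3.03], [-0.79, 2.21], [0.23, 2.52], [-1.04, 4.18], [0, 3.07], [-2.55, 2.55]. Speed limits (rad/s): [2.22, 2.22, 2.57, 3.14, 3.14, 3.14].

### API

Orientations are given as [roll, pitch, yaw] about the fixed x, y, z axes, in that order (R = Rz(yaw) Ry(pitch) Rx(roll)).
In Python, from station import ctrl, cams gives the robot as it stands. The module is installed in compiled form; this text tells all that it offers.
- The arm moves only by the tool arm_command, never from a script. Its argument "plan" is a list that holds one entry, the list of rows, each a list of 7 numbers: the shift along the tool's x, y, z in shares of 750 mm (1.0 is 750 mm), then the turn, a rotation vector about the tool's x, y, z in shares of 2 pi rad (1.0 is 2 pi rad), then the closure, from -1 (fully open) to 1 (shut). A call has 1 to 12 rows; each row is the pose to reach, as a shift and turn from the pose commanded when the call began, along the tool's axes at that moment; what a row does not reach only later rows make up. A row lasts 1/10 s, in which the tool goes at most 50 mm and 8.59 degrees, less where a joint would pass 70% of its speed; a pose out of reach is approached as far as the arm can. Shift and turn numbers lie between -1 and 1, and a call with a number outside is refused. A call with a gripper value outside its range is refused whole. The fingers move at their own pace and stop on an object; "squeeze" is the grip in N (left out, the last holds). Time passes only in rows, so rows that repeat a pose let the fingers close. It gives the time, the measured TCP pose, the force, the opening and the grip force at its end, in the units of the state.
- ctrl.get_obs(): the state, without advancing time (a new reading comes with each control period).
- cams.camera(name): name is "side" or "top" or "wrist"; returns (picture, depth): 480x640x3 uint8, blue, green, red; 480x640 float32, m along the optical axis (not along the pixel's ray), 0 where there is no reading.
- cams.camera_info(name): a dict with "fx", "fy", "cx", "cy" (pixels), "world_to_cam" (4x4, takes a point from world to camera coordinates). Camera axes: x right, y down, z forward; pixel columns grow to the right and rows downward; lengths in m; the calibration is good to about 2 mm. A picture is of the moment at which its call begins: read the wrist's pose just before it. camera_info takes no time and is no camera call; for the wrist camera it gives the pose at the moment of the call.
- ctrl.hand_in(): hands the job in; it is judged then, once.
The state is a dict: "time_s": time; "qpos": joint angles; "joint_vel": joint speeds; "tau": joint torques, N m; "ee_pos": TCP position; "eef_rot": TCP orientation; "force": force on the tool from outside, world axes, zero at the start; "moment": the same for the moment, N m; "grip_width": finger opening in m; "grip_force": force on a finger pad.
Only numpy, scipy, OpenCV 4.12 (cv2) and the standard library are available. Lean on these libraries where they do the work, as an engineer would, in place of code of your own. Each camera call takes 0.05 s, during which the arm holds its last target. There are 200 camera calls.

## Working session

There is one attempt and no reset: what is moved stays moved. The work goes in short steps, Python scripts to look and compute and a tool call to move; the robot and the scene stay as the last step left them, time stands still between calls to the robot, and variables do not carry over. Pictures are saved under pics/ and viewed, at most 10 in all, crops included, and the job is handed in when it is done.

Besides the shell and the picture viewer there is one more tool, called after ">>>" as name(argument=value, ...), one argument or row to a line, values as JSON. arm_command: Moves the arm, as the interface text tells. Its arguments: {"type":"object","properties":{"plan":{"type":"array"},"squeeze":{"type":"number"}},"required":["plan"]}

```bash
mkdir -p pics; cat > h.py <<'E'
import numpy as np, cv2
from station import ctrl, cams
def grab(n):
    im,d=cams.camera(n); I=cams.camera_info(n); return im,d,I
def pts(d,I):
    v,u=np.indices(d.shape); P=np.stack([(u-I['cx'])/I['fx']*d,(v-I['cy'])/I['fy']*d,d],-1)
    T=np.linalg.inv(np.array(I['world_to_cam'])); return P@T[:3,:3].T+T[:3,3]
E
python3 - <<'E'
from h import *
o=ctrl.get_obs(); print(o['ee_pos'],o['eef_rot'],o['force'],o['time_s'])
for n in ('top','side'):
    im,d,I=grab(n); cv2.imwrite(f'pics/{n}0.png',im); np.savez(f'{n}0.npz',im=im,d=d)
    P=pts(d,I); hsv=cv2.cvtColor(im,cv2.COLOR_BGR2HSV)
    m=(((hsv[...,0]<8)|(hsv[...,0]>172))&(hsv[...,1]>140)&(hsv[...,2]>60)).astype(np.uint8)
    k,l,s,c=cv2.connectedComponentsWithStats(m)
    for i in range(1,k):
        if s[i,4]>40:
            q=P[(l==i)&(d>0)]; print(n,s[i],c[i],np.median(q,0),q.min(0),q.max(0))
E
```

```text
[0.18216078 0.51866791 0.20488046] [-3.14038665e+00 -1.21102785e-04  2.80375698e+00] [-0.45399354  1.27743821 -0.28394348] 0.0
top [304 255  24  24 553] [315.54611212 266.20976492] [0.49558509 0.06780432 0.08949585] [0.47765815 0.04970391 0.00801089] [0.51369258 0.08710325 0.09467663]
top [429 257  26  25 622] [441.17845659 269.07717042] [ 0.50504173 -0.11942821  0.11241028] [ 0.4877197  -0.16323287  0.00559075] [ 0.52446611 -0.10111595  0.11750768]
side [192  33  13  30  86] [198.97674419  44.23255814] [0.30767957 0.71415315 0.16014087] [0.23264261 0.68247392 0.0770353 ] [0.31080733 1.04443819 0.18137816]
side [187  47  13  33 110] [193.99090909  59.98181818] [0.30756531 0.61218638 0.15788271] [0.29422752 0.58120831 0.09764691] [0.3108911  0.64828076 0.18077713]
side [276 225  26  18 395] [288.38481013 233.49620253] [0.49669332 0.06199276 0.0906699 ] [0.47878779 0.0481686  0.0113839 ] [0.5149131  0.13406015 0.09389304]
side [285 312  34  29 833] [301.05642257 325.68427371] [ 0.50630104 -0.12384577  0.1133424 ] [ 0.48372869 -0.13950354  0.00861812] [ 0.52467609 -0.03490093  0.11686366]
```

View pics/top0.png

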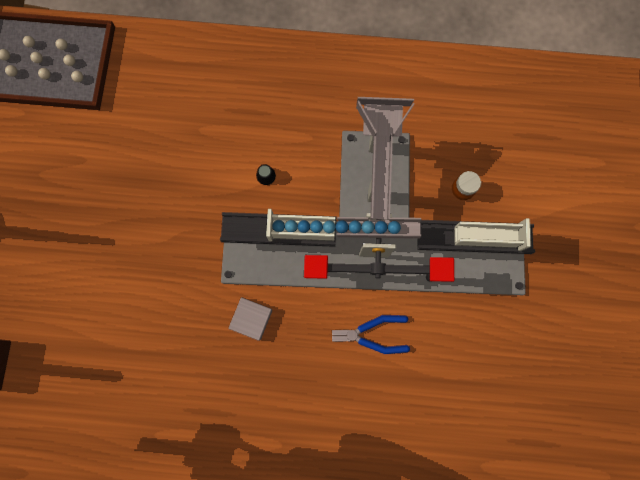

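View pics/side0.png

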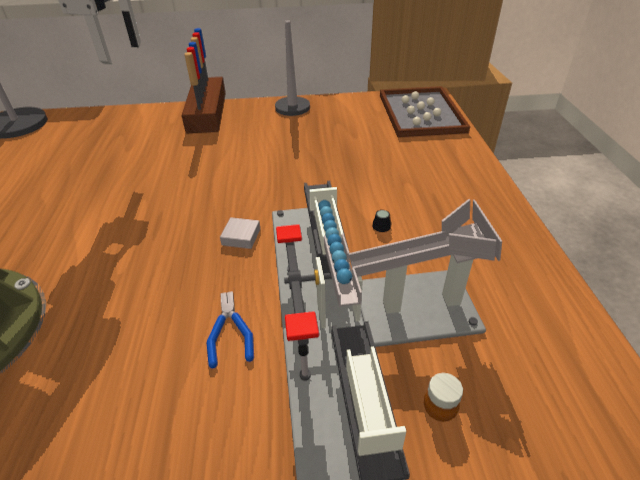

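The top view shows the feeder with its x axis up the image. The red pads are at (315,266) and (441,269), the beads at y≈228, and the right cassette spans columns 455–530 with its flange at about (528,235). The side view agrees: right flange near (382,437), pot at (443,395). Next I measure the flange.

```bash
python3 - <<'E'
from h import *
a=np.array([.4956,.0678]);b=np.array([.5050,-.1194])
y=(a-b)/np.linalg.norm(a-b); x=np.array([y[1],-y[0]]); O=(a+b)/2+.062*x
print('yaw',np.arctan2(x[1],x[0]),'O',O)
for n in('top','side'):
    z=np.load(n+'0.npz'); im,d=z['im'],z['d']; I=cams.camera_info(n); P=pts(d,I)
    f=np.stack([(P[...,:2]-O)@x,(P[...,:2]-O)@y,P[...,2]],-1)
    hsv=cv2.cvtColor(im,cv2.COLOR_BGR2HSV)
    m=(hsv[...,1]<80)&(hsv[...,2]>120)&(d>0)&(f[...,1]<-.07)&(f[...,1]>-.3)&(abs(f[...,0])<.05)&(f[...,2]>.066)
    q=f[m]; print(n,m.sum(),np.percentile(q,[0,2,50,98,100],axis=0).round(4).tolist())
    t=q[q[:,2]>.1]; print(' top edge',len(t),np.percentile(t,[0,5,50,95,100],axis=0).round(4).tolist())
    # beads
    m=(hsv[...,0]>90)&(hsv[...,0]<112)&(hsv[...,1]>80)&(d>0)&(f[...,2]>.08)
    q=f[m]; print(' beads',np.percentile(q,[0,2,50,98,100],axis=0).round(4).tolist())
E
```

```text
yaw 0.05017153580503703 O [ 0.56222198 -0.02269067]
top 1454 [[-0.0208, -0.2293, 0.0661], [-0.0176, -0.227, 0.071], [0.0023, -0.1823, 0.0827], [0.017, -0.1252, 0.1083], [0.0217, -0.1242, 0.111]]
 top edge 162 [[-0.0208, -0.2293, 0.1], [-0.0189, -0.2279, 0.1003], [0.0017, -0.2242, 0.1068], [0.0192, -0.1991, 0.1095], [0.0213, -0.1266, 0.111]]
 beads [[-0.0095, -0.0319, 0.0829], [-0.0087, -0.0264, 0.088], [-0.0013, 0.0609, 0.1015], [0.0081, 0.1585, 0.1155], [0.01, 0.1631, 0.1184]]
side 3698 [[-0.0426, -0.23, 0.066], [-0.0183, -0.2294, 0.0722], [0.0023, -0.189, 0.0837], [0.0201, -0.128, 0.1086], [0.0246, -0.0733, 0.1102]]
 top edge 470 [[-0.0426, -0.23, 0.1], [-0.0188, -0.2294, 0.1007], [0.0007, -0.2279, 0.1074], [0.0207, -0.2235, 0.1093], [0.023, -0.0775, 0.1102]]
 beads [[-0.3431, -0.0335, 0.082], [-0.224, -0.0311, 0.0892], [-0.0013, 0.0511, 0.1061], [0.0087, 0.783, 0.1782], [0.0101, 1.0818, 0.3211]]
```

```bash
cat >> h.py <<'E'
from scipy.spatial.transform import Rotation as R
O=np.array([.56222,-.02269]); th=.0502
ax=np.array([np.cos(th),np.sin(th)]); ay=np.array([-np.sin(th),np.cos(th)])
def feed(p): return np.r_[(p[:2]-O)@ax,(p[:2]-O)@ay,p[2]]
def go(fx,fy,z,yaw=np.pi/2+th):
    o=ctrl.get_obs(); A=R.from_euler('xyz',o['eef_rot']); p=np.r_[O+fx*ax+fy*ay,z]
    print('t',o['time_s'],'feed',feed(o['ee_pos']).round(4),'F',np.round(o['force'],1),'shift mm',(A.inv().apply(p-o['ee_pos'])*1000).round(1),
     'turn',(A.inv()*R.from_euler('xyz',[np.pi,0,yaw])).as_rotvec().round(4))
E
python3 -c "
from h import *
go(.001,-.262,.16)"
```

```text
t 0.1 feed [-0.3524  0.5598  0.2049] F [-0.2  0.4 -0.3] shift mm [-638.  -627.    45.5] turn [-1.0000e-03  5.0000e-04  1.1828e+00]
```

Careful with the scale: shifts go in shares of 750 mm and turns go in shares of 2 pi rad. That gives: -638 mm is -0.8507, -627 mm is -0.836, -0.001 rad is -0.0002.

>>> arm_command(
  plan=[
    [[-0.8507,-0.836,0,-0.0002,0,0.1883,1],[-0.8507,-0.836,0,-0.0002,0,0.1883,1],[-0.8507,-0.836,0,-0.0002,0,0.1883,1],[-0.8507,-0.836,0,-0.0002,0,0.1883,1],[-0.8507,-0.836,0,-0.0002,0,0.1883,1],[-0.8507,-0.836,0,-0.0002,0,0.1883,1],[-0.8507,-0.836,0,-0.0002,0,0.1883,1],[-0.8507,-0.836,0,-0.0002,0,0.1883,1],[-0.8507,-0.836,0,-0.0002,0,0.1883,1],[-0.8507,-0.836,0,-0.0002,0,0.1883,1],[-0.8507,-0.836,0,-0.0002,0,0.1883,1],[-0.8507,-0.836,0,-0.0002,0,0.1883,1]],
  ],
  squeeze=10,
)

```text
time_s: 1.3
ee_pos: [0.447, -0.0219, 0.2055]
eef_rot: [3.141, -0.001, 1.62]
force: [0.3, 0.1, 0.9]
grip_width: 0.0021
grip_force: 0.0
```

```bash
python3 -c "
from h import *
go(.001,-.262,.205)"
```

```text
t 1.3 feed [-0.115   0.0066  0.2055] F [0.3 0.1 0.9] shift mm [-268.5  116.1    0.4] turn [ 0.001  -0.0005 -0.0005]
```

In the tool's units: -268 mm is -0.3573, 116 mm is 0.1547.

>>> arm_command(
  plan=[
    [[-0.3573,0.1547,0,0,0,0,1],[-0.3573,0.1547,0,0,0,0,1],[-0.3573,0.1547,0,0,0,0,1],[-0.3573,0.1547,0,0,0,0,1],[-0.3573,0.1547,0,0,0,0,1],[-0.3573,0.1547,0,0,0,0,1],[-0.3573,0.1547,0,0,0,0,1],[-0.3573,0.1547,0,0,0,0,1],[-0.3573,0.1547,0,0,0,0,1],[-0.3573,0.1547,0,0,0,0,1]],
  ],
)

```text
time_s: 2.3
ee_pos: [0.5758, -0.2805, 0.2059]
eef_rot: [3.14, -0.0, 1.622]
force: [0.1, 0.1, -0.7]
grip_width: 0.0001
grip_force: 0.0
```

```bash
python3 - <<'E'
from h import *
go(.001,-.258,.086)
im,d,I=grab('wrist'); cv2.imwrite('pics/w1.png',im)
im,d,I=grab('side'); cv2.imwrite('pics/s1.png',im[200:480,200:560])
E
```

```text
t 2.3 feed [ 0.0007 -0.2582  0.2059] F [ 0.1  0.1 -0.7] shift mm [  0.2   0.2 119.9] turn [ 0.0012 -0.0003  0.0009]
```

View pics/w1.png

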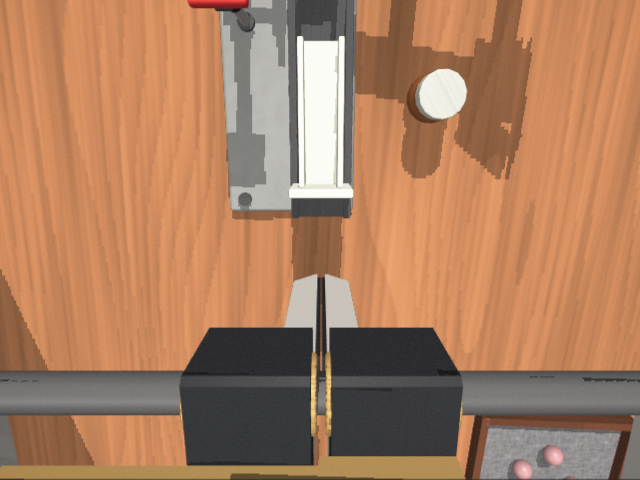

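The closed fingers at (320,280) line up with the flange at (320,190), and the pot is clear at (441,95). Next I lower behind the flange.

In the tool's units: 118 mm is 0.1573, 80 mm is 0.1067.

>>> arm_command(
  plan=[
    [[0,0,0.0533,0,0,0,1],[0,0,0.1067,0,0,0,1],[0,0,0.1573,0,0,0,1],[0,0,0.1573,0,0,0,1],[0,0,0.1573,0,0,0,1]],
  ],
)

```text
time_s: 2.9
ee_pos: [0.5763, -0.2814, 0.0887]
eef_rot: [3.14, -0.0, 1.621]
force: [-0.0, -0.3, 0.4]
grip_width: 0.0003
grip_force: 0.0
```

>>> arm_command(
  plan=[
    [[0.0133,0,0,0,0,0,1],[0.024,0,0,0,0,0,1],[0.032,0,0,0,0,0,1],[0.04,0,0,0,0,0,1],[0.048,0,0,0,0,0,1],[0.056,0,0,0,0,0,1],[0.064,0,0,0,0,0,1],[0.072,0,0,0,0,0,1],[0.08,0,0,0,0,0,1],[0.0853,0,0,0,0,0,1],[0.0893,0,0,0,0,0,1]],
  ],
)

```text
time_s: 4.0
ee_pos: [0.5726, -0.2142, 0.0874]
eef_rot: [3.141, -0.001, 1.621]
force: [0.5, -2.3, 2.3]
grip_width: 0.0002
grip_force: 1.3
```

```bash
python3 -c "
from h import *
go(.001,-.182,.088)"
```

```text
t 4.0 feed [ 0.0008 -0.1918  0.0874] F [ 0.5 -2.3  2.3] shift mm [ 9.8  0.2 -0.6] turn [ 0.0007 -0.0006 -0.0001]
```

In the tool's units: 6 mm is 0.008, 4.5 mm is 0.006.

>>> arm_command(
  plan=[
    [[0.002,0,0,0,0,0,1],[0.004,0,0,0,0,0,1],[0.006,0,0,0,0,0,1],[0.008,0,0,0,0,0,1]],
  ],
)

```text
time_s: 4.4
ee_pos: [0.5723, -0.2086, 0.0874]
eef_rot: [3.141, -0.0, 1.621]
force: [0.3, -2.7, 2.3]
grip_width: 0.0003
grip_force: 1.3
```

>>> arm_command(
  plan=[
    [[0.0013,0,0,0,0,0,1],[0.0027,0,0,0,0,0,1]],
  ],
)

```text
time_s: 4.6
ee_pos: [0.5722, -0.2065, 0.0874]
eef_rot: [3.141, -0.001, 1.621]
force: [-0.7, -2.3, 2.0]
grip_width: 0.0005
grip_force: 1.3
```

In the tool's units: 1 mm is 0.0013.

>>> arm_command(
  plan=[
    [[0.0013,0,0,0,0,0,1],[0.0013,0,0,0,0,0,1]],
  ],
)

```text
time_s: 4.8
ee_pos: [0.5721, -0.2054, 0.0874]
eef_rot: [3.141, -0.001, 1.621]
force: [0.1, -0.7, 1.2]
grip_width: 0.0008
grip_force: 0.7
```

In the tool's units: 2 mm is 0.0027, 1 mm is 0.0013.

>>> arm_command(
  plan=[
    [[0.0013,0,0,0,0,0,1],[0.0027,0,0,0,0,0,1]],
  ],
)

```text
time_s: 5.0
ee_pos: [0.5721, -0.2039, 0.0875]
eef_rot: [3.141, 0.0, 1.621]
force: [-0.1, -9.7, -0.1]
grip_width: 0.0004
grip_force: 4.8
```

>>> arm_command(
  plan=[
    [[0.0013,0,0,0,0,0,1],[0.0027,0,0,0,0,0,1]],
  ],
)

```text
time_s: 5.2
ee_pos: [0.5721, -0.2037, 0.0876]
eef_rot: [3.14, 0.003, 1.62]
force: [1.7, -21.8, -2.8]
grip_width: 0.0006
grip_force: 10.7
```

In the tool's units: 1 mm is 0.0013.

>>> arm_command(
  plan=[
    [[0.0013,0,0,0,0,0,1],[0.0013,0,0,0,0,0,1]],
  ],
)

```text
time_s: 5.4
ee_pos: [0.572, -0.2037, 0.0876]
eef_rot: [3.14, 0.005, 1.62]
force: [2.1, -22.6, -3.7]
grip_width: 0.0007
grip_force: 11.4
```

The cassette stopped dead with the force rising to 22 N, so it is home. I back off and move over the pad.

In the tool's units: -70 mm is -0.0933, -35 mm is -0.0467.

>>> arm_command(
  plan=[
    [[-0.016,0,0,0,0,0,1],[-0.032,0,0,0,0,0,1],[-0.032,0,-0.0467,0,0,0,1],[-0.032,0,-0.0933,0,0,0,1],[-0.032,0,-0.0933,0,0,0,1]],
  ],
)

```text
time_s: 5.9
ee_pos: [0.5747, -0.2255, 0.1622]
eef_rot: [3.134, 0.002, 1.621]
force: [0.1, -0.0, 0.5]
grip_width: 0.0002
grip_force: 0.0
```

```bash
python3 - <<'E'
from h import *
go(-.063,-.094,.15)
z=np.load('top0.npz')
for n in('top','side'):
    im,d,I=grab(n); P=pts(d,I); f=np.stack([(P[...,:2]-O)@ax,(P[...,:2]-O)@ay,P[...,2]],-1)
    hsv=cv2.cvtColor(im,cv2.COLOR_BGR2HSV)
    w=(hsv[...,1]<80)&(hsv[...,2]>120)&(d>0)&(abs(f[...,0])<.03)&(f[...,1]<-.06)&(f[...,1]>-.3)&(f[...,2]>.066)&(f[...,2]<.115)
    print(n,'cassette y',np.percentile(f[w][:,1],[1,99]))
    for s in(-1,1):
        r=((hsv[...,0]<8)|(hsv[...,0]>172))&(hsv[...,1]>140)&(d>0)&(abs(f[...,1]-s*.095)<.03)&(abs(f[...,0]+.062)<.03)&(f[...,2]>.085)
        print(' pad',s,np.percentile(f[r],[2,50,98],axis=0).round(4).tolist())
    cv2.imwrite(f'pics/{n}2.png',im)
E
```

```text
t 5.9 feed [ 0.0023 -0.2032  0.1622] F [ 0.1 -0.   0.5] shift mm [109.2 -65.4  11.5] turn [ 0.0071  0.0022 -0.0003]
top cassette y [-0.17251524 -0.06186945]
 pad -1 [[-0.0784, -0.1103, 0.1053], [-0.0617, -0.0932, 0.1125], [-0.0439, -0.0766, 0.1165]]
 pad 1 [[-0.0788, 0.077, 0.0861], [-0.062, 0.0941, 0.0896], [-0.0448, 0.1114, 0.0936]]
side cassette y [-0.22074262 -0.07116847]
 pad -1 [[-0.0506, -0.1034, 0.1119], [-0.0448, -0.0991, 0.1139], [-0.043, -0.0892, 0.1155]]
 pad 1 [[-0.0775, 0.0756, 0.0867], [-0.0609, 0.0881, 0.0907], [-0.044, 0.1082, 0.0932]]
```

In the tool's units: 109 mm is 0.1453, 80 mm is 0.1067, 0.006 rad is 0.001.

>>> arm_command(
  plan=[
    [[0.0533,-0.032,0,0,0,0,1],[0.1067,-0.064,0,0,0,0,1],[0.1453,-0.0867,0,0.001,0.0003,0,1],[0.1453,-0.0867,0.0147,0.001,0.0003,0,1],[0.1453,-0.0867,0.0293,0.001,0.0003,0,1],[0.1453,-0.0867,0.04,0.001,0.0003,0,1],[0.1453,-0.0867,0.04,0.001,0.0003,0,1]],
  ],
)

```text
time_s: 6.7
ee_pos: [0.5023, -0.1195, 0.1254]
eef_rot: [-3.133, -0.004, 1.62]
force: [1.2, -0.1, 0.8]
grip_width: 0.0005
grip_force: 0.0
```

```bash
python3 -c "
from h import *
go(-.062,-.094,.09)"
```

```text
t 6.7 feed [-0.0647 -0.0937  0.1254] F [ 1.2 -0.1  0.8] shift mm [-0.4  3.  35.3] turn [-0.0083 -0.0037 -0.0011]
```

In the tool's units: 34 mm is 0.0453, 31 mm is 0.0413.

>>> arm_command(
  plan=[
    [[0,0.0027,0.008,0,0,0,1],[0,0.0027,0.0147,0,0,0,1],[0,0.0027,0.02,0,0,0,1],[0,0.0027,0.0253,0,0,0,1],[0,0.0027,0.0307,0,0,0,1],[0,0.0027,0.036,0,0,0,1],[0,0.0027,0.0413,0,0,0,1],[0,0.0027,0.0453,0,0,0,1]],
  ],
)

```text
time_s: 7.5
ee_pos: [0.5046, -0.1188, 0.0931]
eef_rot: [-3.136, -0.002, 1.621]
force: [0.4, -1.8, 2.1]
grip_width: 0.0004
grip_force: 0.9
```

>>> arm_command(
  plan=[
    [[0,0,0.0013,0,0,0,1],[0,0,0.0027,0,0,0,1]],
  ],
)

```text
time_s: 7.7
ee_pos: [0.5046, -0.1189, 0.0916]
eef_rot: [-3.137, -0.002, 1.621]
force: [-3.3, -0.8, 10.3]
grip_width: 0.0005
grip_force: 5.2
```

In the tool's units: 2 mm is 0.0027, 1 mm is 0.0013.

>>> arm_command(
  plan=[
    [[0,0,0.0013,0,0,0,1],[0,0,0.0027,0,0,0,1]],
  ],
)

```text
time_s: 7.9
ee_pos: [0.5048, -0.1189, 0.0911]
eef_rot: [-3.137, -0.002, 1.621]
force: [-10.6, -0.0, 30.4]
grip_width: 0.0001
grip_force: 14.9
```

```bash
python3 - <<'E'
from h import *
go(-.062,-.094,.09)
im,d,I=grab('side'); cv2.imwrite('pics/s3.png',cv2.resize(im[180:480,220:520],None,fx=2,fy=2))
E
```

```text
t 7.9 feed [-0.0622 -0.0932  0.0911] F [-10.6  -0.   30.4] shift mm [-0.8  0.2  1.1] turn [-0.0043 -0.0021 -0.0001]
```

View pics/s3.png

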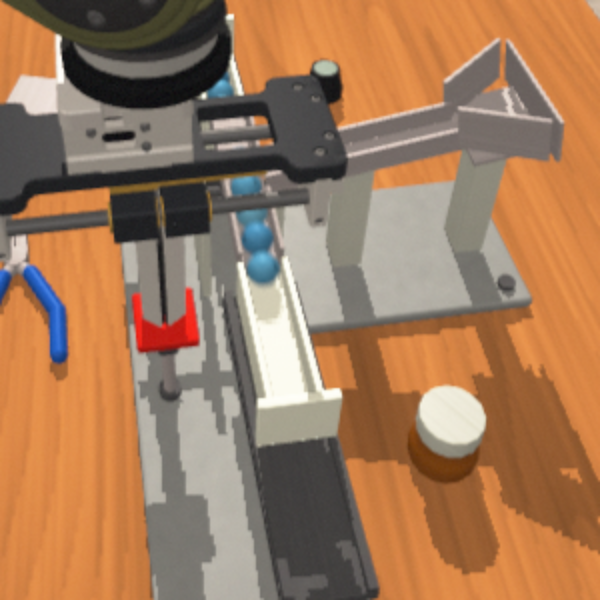

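The gate is on its stop at 30 N. The beads are starting to enter the cassette at about (262,265). I hold while they run, then lift straight up.

In the tool's units: -1 mm is -0.0013.

>>> arm_command(
  plan=[
    [[0,0,-0.0013,0,0,0,1],[0,0,-0.0013,0,0,0,1],[0,0,-0.0013,0,0,0,1],[0,0,-0.0013,0,0,0,1],[0,0,-0.0013,0,0,0,1],[0,0,-0.0013,0,0,0,1],[0,0,-0.0013,0,0,0,1],[0,0,-0.0013,0,0,0,1],[0,0,-0.0013,0,0,0,1],[0,0,-0.0013,0,0,0,1],[0,0,-0.0013,0,0,0,1],[0,0,-0.0013,0,0,0,1]],
  ],
)

```text
time_s: 9.15
ee_pos: [0.5047, -0.1189, 0.0915]
eef_rot: [-3.137, -0.002, 1.621]
force: [-4.6, 0.2, 13.8]
grip_width: 0.0001
grip_force: 6.6
```

In the tool's units: -120 mm is -0.16, -90 mm is -0.12.

>>> arm_command(
  plan=[
    [[0,0,-0.0053,0,0,0,1],[0,0,-0.02,0,0,0,1],[0,0,-0.06,0,0,0,1],[0,0,-0.12,0,0,0,1],[0,-0.0533,-0.16,0,0,0,1],[0,-0.1067,-0.16,0,0,0,1],[0,-0.16,-0.16,0,0,0,1],[0,-0.16,-0.16,0,0,0,1],[0,-0.16,-0.16,0,0,0,1]],
  ],
)

```text
time_s: 10.05
ee_pos: [0.3854, -0.1252, 0.212]
eef_rot: [-3.138, -0.002, 1.62]
force: [1.0, 0.0, -0.5]
grip_width: 0.0001
grip_force: 0.0
```

```bash
python3 - <<'E'
from h import *
o=ctrl.get_obs(); print(o['time_s'],o['ee_pos'])
A=[]
for n in('top','side'):
    im,d,I=grab(n); P=pts(d,I); f=np.stack([(P[...,:2]-O)@ax,(P[...,:2]-O)@ay,P[...,2]],-1)
    hsv=cv2.cvtColor(im,cv2.COLOR_BGR2HSV)
    for s in(-1,1):
        r=((hsv[...,0]<8)|(hsv[...,0]>172))&(hsv[...,1]>140)&(d>0)&(abs(f[...,1]-s*.095)<.03)&(abs(f[...,0]+.062)<.03)&(f[...,2]>.08)
        print(n,' pad',s,r.sum(),np.median(f[r],axis=0).round(4))
    A.append(cv2.resize(im[180:480,200:540],(400,353)) if n=='top' else cv2.resize(im[170:470,230:520],(365,353)))
cv2.imwrite('pics/f4.png',np.hstack(A))
E
```

```text
10.05 [ 0.38542764 -0.12518339  0.21198678]
top  pad -1 559 [-0.0618 -0.095   0.09  ]
top  pad 1 581 [-0.0623  0.0918  0.1123]
side  pad -1 898 [-0.061  -0.0996  0.0903]
side  pad 1 500 [-0.0611  0.0871  0.1128]
```

View pics/f4.png

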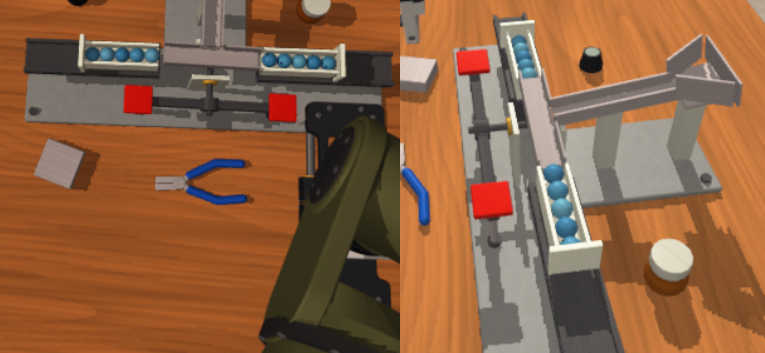

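The right cassette now holds five beads (about 270–328, 62) and the left still holds its five (92–150, 54). The trough is empty, the gate is on its right stop, and the pliers, block, loupe and pot haven't moved. I'm handing it in.

```bash
python3 -c "
from h import *
print(ctrl.get_obs()['joint_vel']); print(ctrl.hand_in())"
```

```text
[ 0.00396546  0.01596024 -0.00223286 -0.00032689  0.0001872  -0.00215041]
the job is handed in; nothing more can be done
None
```

The right cassette is pushed home, the gate is rocked onto its right stop, and all five beads are in that cassette with none spilled; the job was handed in at about 10 s.

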